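# Dry-stack the two strips and find which way the glue cap unscrews

## Task

Get ready to glue up a handle blank: first lay one of the two identical wooden strips squarely on top of the other, flush on all sides, and let go of it. Then open the glue canister: nobody remembers whether its quarter-turn cap has a right-hand or a left-hand thread, so try one way and, if it stops dead, the other, then lift the cap off and finish while holding it in the gripper, at least 5 cm above where it sat. Leave the chisel, the pincers and the pencil where they lie.

Things in the scene. Friction and masses are not known exactly. Their poses are not given: they have to be found in the camera images.
- strip_a: flat plain wooden strip, 50 x 160 x 20 mm (its x, y, z), lying flat on the desk to the robot's left at the start; loose, about 0.1 kg. Origin at the centre of its underside; long side along its y, width (grasp across it) along its x
- strip_b: second strip, identical to strip_a (50 x 160 x 20 mm, same axes and origin), lying flat on the desk to the robot's right at the start. Either may go on the other
- canister: round sheet-steel glue canister, 76 mm across, on a 110 x 110 x 14 mm plywood foot that is screwed to the desk (does not move). Origin at the centre of the foot's underside. Its shoulder ends 92 mm above the desk, where the neck (28 mm across, 28 mm high, standing out to 45 mm across at its thread) begins; its axis is vertical through the origin. Its z axis points up
- cap: black ribbed screw cap, 54 mm across and 38 mm high, loose, 60 g, on the canister's neck. Origin at the centre of its lower rim, which sits 95 mm above the desk (top 133 mm); z up. Thread right- or left-handed at random in each start, no outside mark. Turned the wrong way it stops dead after 0.05 to 0.3 rad, the right way it turns easily to a stop at about 1.2 rad.
- neck_top (a point): centre of the neck's top end, under the cap, 120 mm above the desk, on the cap's turning axis. Turned 0.85 rad or more the right way from its start, the cap lifts straight off by its weight alone (20 mm up clears the hidden catches, 28 mm the neck); at smaller angles it rises only about 4 mm and is caught
- chisel: wood chisel with a wooden handle, 270 mm long, lying on the desk; bystander, leave alone
- pincers: red-handled pincers, 200 mm long, lying flat on the desk near its front edge; bystander, leave alone
- pencil: flat red carpenter's pencil, 163 mm long, lying on the desk near its front edge; bystander, leave alone
Mind the look-alikes: they are no part of the job. What is meant by the cap is not blue or orange, and is the smaller of those in its own colour.

How it is judged:
By the outcome, as a careful person would: the job done as asked, in the order asked, and still so for the second after the job is handed in, while the arm keeps its last pose, push and grip.
It also fails if it takes over 50 s, if anything falls off the work surface, if the arm or the gripper's body presses on something with over 40 N, if the wrist force passes 120 N, or if a joint passes its speed limit or range.

## Robot

A 6-joint arm with a two-finger parallel gripper is mounted at the origin on a cart in front of the work surface, level with it; the furniture and walls round the work are solid. World frame = base frame: x ahead of the robot, y to its left, z up, the work surface at z = 0. Lengths are in m, angles in rad, forces in N, time in s.
With the tool pointing down it reaches from about 0.15 to 0.775 m from the base axis. Payload 6.1 kg.
Tool frame: the origin (TCP) lies at the very end of the fingers, on their centre line; the grasp point (between the pads) lies 19 mm behind it; z points along the fingers, y is the direction in which the jaws open and shut (so a half turn about z gives the same grasp; the last joint's range is limited). The gripper opens to 85 mm and grips with 20 to 120 N. Pads are 22 mm wide; open, the fingers measure 114 mm over their backs; the gripper's body (76 mm by 85 mm) begins 54 mm behind the grasp point. The pads swing forward as they close: fully open they stand 13 mm farther back than shut.
Start: joints at [-1.323, 0.126, -0.04, 1.405, 0, 1.571], TCP at [0.129, -0.509, 0.231] pointing down, gripper open.
Joint ranges: [-2.72, 2.72], [-0.95, 1.95], [-1.27, 1.35], [-1.78, 2.02], [-1.46, 1.47], [-3.14, 3.14]. Speed limits (rad/s): [2.39, 2.39, 3.01, 3.14, 3.14, 3.14].

## Interface

Orientations are given as a unit quaternion [x, y, z, w].
In Python, from workcell import observe, viewer, order gives the robot as it stands.
- The arm moves only by the tool step_arm, never from a script. Its argument "rows" is a list of rows, each a list of 6 numbers: the shift along the tool's x, y, z in mm, then the turn, a rotation vector about the tool's x, y, z in degrees. A call has 1 to 8 rows; each row shifts and turns the commanded pose from where the row before left it, along the tool's axes as they then stand; what a row does not reach is not made up. A row lasts 1/12 s, in which the tool goes at most 41.7 mm and 7.16 degrees, less where a joint would pass 70% of its speed; a pose out of reach is approached as far as the arm can. A call is refused whole if a number of a shift passes 41.7 or a number of a turn 7.16, either way. A call with a gripper value outside its range is refused whole. "gripper" is the finger opening in mm, from 0 to 85.4, set as the call begins (left out, the last holds). The fingers move at their own pace and stop on an object; "grip_force" is the grip in N (left out, the last holds). Time passes only in rows, so rows that do not move let the fingers close. It gives the time, the measured TCP pose, the force and the opening at its end, in the units of the state.
- observe(): the state, without advancing time (a new reading comes with each control period).
- viewer.read_camera(name): name is "side" or "top"; returns a dict with "image" (384x512x3 uint8, red, green, blue), "fx", "fy", "cx", "cy" (pixels), "pose" (4x4, takes a point from camera to world coordinates). Camera axes: x right, y down, z forward; pixel columns grow to the right and rows downward; lengths in m; the calibration is good to about 2 mm. A picture is of the moment at which its call begins. There is no depth.
- order.job_done(): hands the job in, once; it reports no verdict.
The state is a dict: "time_s": time; "joint_pos": joint angles; "qd": joint speeds; "tau": joint torques, N m; "tool_pos": TCP position; "eef_rot": TCP orientation; "force": force on the tool from outside, world axes, zero at the start; "wrist_torque": the same for the moment, N m; "gripper_width": finger opening in m.
Only numpy, scipy, OpenCV 4.12 (cv2) and the standard library are available. Lean on these libraries where they do the work, as an engineer would, in place of code of your own. Each camera call takes 0.05 s, during which the arm holds its last target. There are 200 camera calls.

## Working session

There is one attempt and no reset: what is moved stays moved. The work goes in short steps, Python scripts to look and compute and a tool call to move; the robot and the scene stay as the last step left them, time stands still between calls to the robot, and variables do not carry over. Pictures are saved under pics/ and viewed, about 8 in all and at most 12, crops included, and the job is handed in when it is done.

Besides the shell and the picture viewer there is one more tool, called as name([rows], argument=value, ...), one row to a line, values as JSON. step_arm: Moves the arm, as the interface text tells. Its arguments: {"type":"object","properties":{"rows":{"type":"array"},"gripper":{"type":"number"},"grip_force":{"type":"number"}},"required":["rows"]}

```bash
mkdir -p pics; ls
python3 - <<'E'
from workcell import observe, viewer
import cv2
print(observe())
for n in("top","side"):
    c=viewer.read_camera(n); cv2.imwrite(f"pics/{n}0.png",c["image"][:,:,::-1]); print(n,c["fx"],c["fy"],c["cx"],c["cy"],c["pose"])
E
```

```text
pics
{'time_s': 0.0, 'joint_pos': array([-1.32299684e+00,  1.26378363e-01, -4.06078537e-02,  1.40538861e+00,
       -1.55006877e-05,  1.57078566e+00]), 'qd': array([-0.00102207, -0.0001285 , -0.00034546, -0.00174061, -0.00017649,
        0.00121873]), 'tau': array([-2.55665247e-03, -4.35908210e+01,  3.52928066e+01,  1.70516671e-02,
       -1.84377191e-04,  1.14854803e-06]), 'tool_pos': array([ 0.12866408, -0.50857386,  0.23052939]), 'eef_rot': array([ 9.92333272e-01,  1.23588245e-01, -1.05224515e-04, -7.82241634e-04]), 'force': array([-1.2998977 , -0.24178943,  0.4692116 ]), 'wrist_torque': array([0.01091478, 0.02243886, 0.01401029]), 'gripper_width': 0.08527388734140516}
top 420.81381661067036 420.81381661067036 252.97563923873446 186.94716982835072 [[-4.69803297e-02 -9.78227788e-01  2.02146588e-01  2.59916063e-01]
 [-9.98895793e-01  4.59660189e-02 -9.71184671e-03 -6.12330618e-02]
 [ 2.08524425e-04 -2.02379643e-01 -9.79307121e-01  1.32138259e+00]
 [ 0.00000000e+00  0.00000000e+00  0.00000000e+00  1.00000000e+00]]
side 350.40752577418675 350.40752577418675 253.7519070038164 190.72062448953844 [[-0.99983739 -0.0019849   0.01792343  0.48281639]
 [-0.01639119  0.51439276 -0.85739805  0.97337318]
 [-0.00751783 -0.85755242 -0.51434165  0.75100811]
 [ 0.          0.          0.          1.        ]]
```

View pics/top0.png

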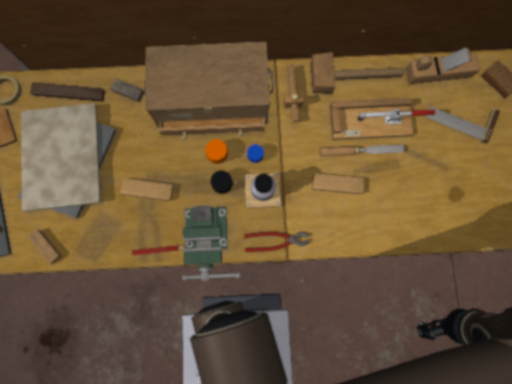

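View pics/side0.png

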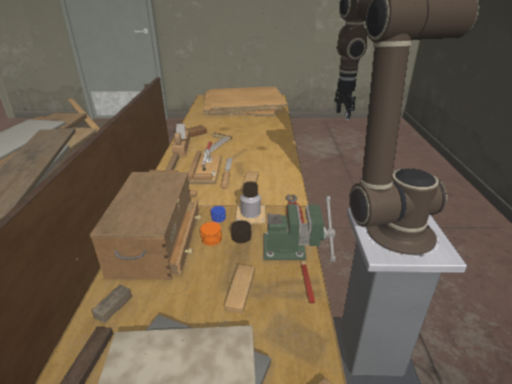

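The top image shows strip_a at about (147,189), strip_b at (339,183), the canister with its black cap at (263,187), and a wider black look-alike lid at (221,182). The vise is at (205,235), with the pincers and pencil at the front. Next I'll rectify crops on the z=20 mm plane.

```bash
cat > h.py <<'E'
import numpy as np, cv2
from workcell import observe, viewer
def cam(n):
    c=viewer.read_camera(n); c["K"]=np.array([[c["fx"],0,c["cx"]],[0,c["fy"],c["cy"]],[0,0,1]]); return c
def proj(c,P):
    T=np.linalg.inv(c["pose"]); p=np.atleast_2d(P)@T[:3,:3].T+T[:3,3]; q=p@c["K"].T; return q[:,:2]/q[:,2:]
def ortho(c,z,x0,x1,y0,y1,s=2):
    # picture: up=+x, left=+y, s px per mm
    W,H=int((y1-y0)*1000*s),int((x1-x0)*1000*s)
    w=np.array([[x1,y1,z],[x1,y0,z],[x0,y0,z],[x0,y1,z]]); 
    M=cv2.getPerspectiveTransform(proj(c,w).astype(np.float32),np.float32([[0,0],[W,0],[W,H],[0,H]]))
    return cv2.warpPerspective(c["image"][:,:,::-1],M,(W,H),flags=cv2.INTER_CUBIC)
def topix(x,y,x1,y1,s): return ((y1-y)*1000*s,(x1-x)*1000*s)
E
python3 - <<'E'
from h import *
c=cam("top")
def back(u,v,z):
    d=c["pose"][:3,:3]@np.linalg.solve(c["K"],[u,v,1]);o=c["pose"][:3,3];return o+d*(z-o[2])/d[2]
for n,u,v,z in(("a",147,189,.02),("b",339,183,.02),("cap",263,180,.133),("pencil",155,251,0),("pinc",280,241,0),("chis",360,151,0),("vise",205,235,0.08)):print(n,back(u,v,z).round(3))
A=back(147,189,.02);B=back(339,183,.02);C=back(263,180,.133)
ims=[]
for P,z in((A,.02),(B,.02),(C,.133)):
    cx,cy=P[:2].round(2); print(cx,cy)
    im=ortho(c,z,cx-.08,cx+.08,cy-.12,cy+.12,2.5)
    im=cv2.normalize(im,None,0,255,cv2.NORM_MINMAX)
    for k in range(0,600,50): cv2.line(im,(k,0),(k,8),(0,255,0),1)
    for k in range(0,400,50): cv2.line(im,(0,k),(8,k),(0,255,0),1)
    ims.append(im)
ims.append(ims[0]*0)
out=np.vstack([np.hstack(ims[:2]),np.hstack(ims[2:])])
cv2.imwrite("pics/o1.png",cv2.resize(out,(800,533),interpolation=cv2.INTER_AREA))
E
```

```text
a [0.538 0.26  0.02 ]
b [ 0.529 -0.347  0.02 ]
cap [ 0.524 -0.103  0.133]
pencil [0.344 0.239 0.   ]
pinc [ 0.356 -0.151  0.   ]
chis [ 0.636 -0.429  0.   ]
vise [0.379 0.074 0.08 ]
0.54 0.26
0.53 -0.35
0.52 -0.1
```

View pics/o1.png

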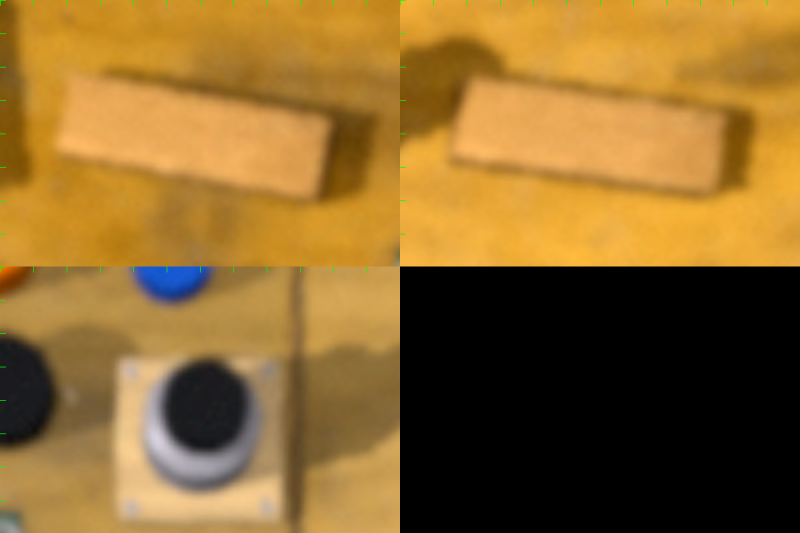

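Both strips are cleanly visible. The cap top disc is about 54 mm across at ortho (206,405), which puts it near (0.517,-0.104). Now I'll segment for accurate poses.

```bash
cat >> h.py <<'E'
def strip(c,cx,cy,z=.02,h=.11,s=2.,save=None):
    im=ortho(c,z,cx-h,cx+h,cy-h,cy+h,s); lab=cv2.cvtColor(im,cv2.COLOR_BGR2HSV).astype(float)
    S=cv2.GaussianBlur(lab[:,:,1],(0,0),2); V=lab[:,:,2]
    m=int(h*1000*s); ref=np.median(S[m-20:m+20,m-20:m+20]); bg=np.median(S); t=(ref+bg)/2
    vr=np.median(V[m-20:m+20,m-20:m+20])
    k=((S<t)&(V>0.75*vr)).astype(np.uint8)
    k=cv2.morphologyEx(k,cv2.MORPH_OPEN,np.ones((15,15),np.uint8))
    n,l=cv2.connectedComponents(k); k=(l==l[m,m]).astype(np.uint8)
    cs,_=cv2.findContours(k,cv2.RETR_EXTERNAL,cv2.CHAIN_APPROX_NONE); r=cv2.minAreaRect(max(cs,key=cv2.contourArea))
    b=cv2.boxPoints(r); b=np.c_[cx+h-b[:,1]/1000/s, cy+h-b[:,0]/1000/s]
    ctr=b.mean(0); e=[b[1]-b[0],b[2]-b[1]]; e=max(e,key=np.linalg.norm); yaw=np.arctan2(e[1],e[0])%np.pi
    if save: 
        o=im.copy(); cv2.drawContours(o,cs,-1,(0,0,255),1); cv2.imwrite(save,o)
    return ctr.round(4),np.degrees(yaw).round(1),(np.array(r[1])/s).round(1),ref,bg
E
python3 - <<'E'
from h import *
c=cam("top"); d=cam("side")
for P in((.538,.26),(.529,-.347)): print(strip(c,*P), strip(d,*P))
for cc in(c,d):
  for s,z in((2,.133),):
    im=ortho(cc,z,.44,.60,-.18,-.03,s); g=cv2.cvtColor(im,cv2.COLOR_BGR2GRAY)
    k=cv2.morphologyEx((g<70).astype(np.uint8),cv2.MORPH_OPEN,np.ones((9,9),np.uint8)); n,l,st,ce=cv2.connectedComponentsWithStats(k)
    for i in range(1,n): print("cap",st[i]/s,(.60-ce[i][1]/1000/s).round(4),(-.03-ce[i][0]/1000/s).round(4))
E
```

```text
(array([0.5311, 0.2664], dtype=float32), np.float32(78.8), array([159.,  69.]), np.float64(124.01336744514148), np.float64(153.86073064506243)) (array([0.5232, 0.2764], dtype=float32), np.float32(79.4), array([176.6,  86. ]), np.float64(108.81732025392053), np.float64(124.78064465352033))
(array([ 0.534 , -0.3434], dtype=float32), np.float32(82.6), array([162.4,  65.7]), np.float64(124.37127971519566), np.float64(149.0854186065608)) (array([ 0.5235, -0.3647], dtype=float32), np.float32(83.2), array([103.6,  56. ]), np.float64(108.10862462777848), np.float64(124.32839927924933))
cap [  33.5    0.    43.5   21.5 1520.5] 0.5911 -0.085
cap [  48.    55.    52.5   56.5 4682.5] 0.5164 -0.104
cap [ 123.5   56.5   12.    91.5 1530. ] 0.4994 -0.1585
cap [   0.    57.    88.    49.  7800.5] 0.5185 -0.0719
```

```bash
cat >> h.py <<'E'
from scipy.optimize import minimize
def fit(c,x,y,yaw,z=.02):
    hsv=cv2.cvtColor(np.ascontiguousarray(c["image"]),cv2.COLOR_RGB2HSV)[:,:,1].astype(np.float32)
    u=(np.arange(31)/30-.5)*.158; v=(np.arange(13)/12-.5)*.048
    G=np.array([(a,b) for a in u for b in v])
    def smp(p,pts):
        a=p[2]; R=np.array([[np.cos(a),-np.sin(a)],[np.sin(a),np.cos(a)]])
        w=pts@R.T+p[:2]; q=proj(c,np.c_[w,np.full(len(w),z)]).astype(np.float32)
        return cv2.remap(hsv,q[:,:1],q[:,1:],cv2.INTER_LINEAR).ravel()
    ring=np.array([(a,sg*o) for a in u for sg in(-1,1) for o in(.028,.031)]+[(sg*o,b) for b in v for sg in(-1,1) for o in(.083,.086)])
    f=lambda p: smp(p,G).mean()-smp(p,ring).mean()+ .5*smp(p,G).std()
    best=min((minimize(f,[x+dx,y+dy,yaw],method="Nelder-Mead",options=dict(initial_simplex=np.array([[x+dx,y+dy,yaw],[x+dx+.01,y+dy,yaw],[x+dx,y+dy+.01,yaw],[x+dx,y+dy,yaw+.08]]),xatol=1e-5,fatol=1e-4)) for dx in(-.005,.005) for dy in(-.005,.005)),key=lambda r:r.fun)
    return best.x[:2].round(4),np.degrees(best.x[2]).round(2),round(best.fun,1)
E
python3 - <<'E'
from h import *
for i in range(2):
  c=cam("top"); d=cam("side")
  for P in((.538,.26),(.529,-.347)): print(fit(c,*P,1.41), fit(d,*P,1.41))
E
```

```text
(array([0.5376, 0.2627]), np.float64(79.6), np.float64(-17.0)) (array([0.5385, 0.2814]), np.float64(79.75), np.float64(-9.0))
(array([ 0.5281, -0.3429]), np.float64(82.12), np.float64(-18.1)) (array([ 0.5237, -0.3073]), np.float64(90.76), np.float64(-8.2))
(array([0.5375, 0.2626]), np.float64(79.6), np.float64(-16.9)) (array([0.5385, 0.2811]), np.float64(79.64), np.float64(-9.0))
(array([ 0.5281, -0.3428]), np.float64(81.9), np.float64(-18.2)) (array([ 0.5222, -0.3343]), np.float64(88.21), np.float64(-7.1))
```

```bash
cat > p.py <<'E'
import sys,json,numpy as np
from workcell import observe
from scipy.spatial.transform import Rotation as Rn
def st():
    s=observe(); R=Rn.from_quat(s["eef_rot"]).as_matrix()
    print("t",round(s["time_s"],2),"p",s["tool_pos"].round(4),"phi",np.degrees(np.arctan2(R[1,0],R[0,0])).round(2),"tilt",R[:2,2].round(4),"F",s["force"].round(1),"w",round(s["gripper_width"]*1e3,1),"j",s["joint_pos"].round(2))
    return s["tool_pos"],np.degrees(np.arctan2(R[1,0],R[0,0]))
def plan(p,phi,q,phit,n,name=""):
    d=(np.array(q)-p)*1000/n; dp=(phit-phi)/n; rows=[]
    for i in range(n):
        a=np.radians(phi+i*dp); 
        rows.append([round(float(v),1) for v in(np.cos(a)*d[0]+np.sin(a)*d[1], np.sin(a)*d[0]-np.cos(a)*d[1], -d[2],0,0,-dp)])
    print(name)
    for i in range(0,n,8): print(json.dumps(rows[i:i+8]))
    return np.array(q),phit
E
python3 - <<'E'
from p import *
p,f=st(); p,f=plan(p,f,(.528,-.343,.1),82,18,"to b")
E
```

```text
t 0.45 p [ 0.1287 -0.5089  0.2312] phi 14.2 tilt [-0.0001  0.0002] F [-0.4 -1.2  1.1] w 85.3 j [-1.32  0.13 -0.04  1.41 -0.    1.57]
to b
[[23.8, -3.5, 7.3, 0.0, 0.0, -3.8], [23.9, -1.9, 7.3, 0.0, 0.0, -3.8], [24.0, -0.3, 7.3, 0.0, 0.0, -3.8], [24.0, 1.2, 7.3, 0.0, 0.0, -3.8], [23.9, 2.8, 7.3, 0.0, 0.0, -3.8], [23.6, 4.4, 7.3, 0.0, 0.0, -3.8], [23.3, 5.9, 7.3, 0.0, 0.0, -3.8], [22.8, 7.4, 7.3, 0.0, 0.0, -3.8]]
[[22.3, 8.9, 7.3, 0.0, 0.0, -3.8], [21.7, 10.4, 7.3, 0.0, 0.0, -3.8], [20.9, 11.8, 7.3, 0.0, 0.0, -3.8], [20.1, 13.1, 7.3, 0.0, 0.0, -3.8], [19.2, 14.4, 7.3, 0.0, 0.0, -3.8], [18.2, 15.6, 7.3, 0.0, 0.0, -3.8], [17.2, 16.8, 7.3, 0.0, 0.0, -3.8], [16.0, 17.9, 7.3, 0.0, 0.0, -3.8]]
[[14.8, 18.9, 7.3, 0.0, 0.0, -3.8], [13.5, 19.8, 7.3, 0.0, 0.0, -3.8]]
```

step_arm([
  [23.8,-3.5,7.3,0,0,-3.8],
  [23.9,-1.9,7.3,0,0,-3.8],
  [24,-0.3,7.3,0,0,-3.8],
  [24,1.2,7.3,0,0,-3.8],
  [23.9,2.8,7.3,0,0,-3.8],
  [23.6,4.4,7.3,0,0,-3.8],
  [23.3,5.9,7.3,0,0,-3.8],
  [22.8,7.4,7.3,0,0,-3.8],
], gripper=75, grip_force=40)

```text
time_s: 1.12
tool_pos: [0.3071, -0.4343, 0.1726]
eef_rot: [0.925, 0.381, 0.0, 0.0]
force: [0.6, -0.1, -0.3]
gripper_width: 0.075
```

step_arm([
  [22.3,8.9,7.3,0,0,-3.8],
  [21.7,10.4,7.3,0,0,-3.8],
  [20.9,11.8,7.3,0,0,-3.8],
  [20.1,13.1,7.3,0,0,-3.8],
  [19.2,14.4,7.3,0,0,-3.8],
  [18.2,15.6,7.3,0,0,-3.8],
  [17.2,16.8,7.3,0,0,-3.8],
  [16,17.9,7.3,0,0,-3.8],
])

```text
time_s: 1.78
tool_pos: [0.4841, -0.3595, 0.1141]
eef_rot: [0.792, 0.61, 0.0, 0.0]
force: [-0.0, 0.0, 1.3]
gripper_width: 0.0746
```

step_arm([
  [14.8,18.9,7.3,0,0,-3.8],
  [13.5,19.8,7.3,0,0,-3.8],
  [0,0,0,0,0,0],
])

```text
time_s: 2.03
tool_pos: [0.5299, -0.3392, 0.0978]
eef_rot: [0.749, 0.662, 0.0, -0.001]
force: [-0.3, 0.5, 0.1]
gripper_width: 0.0751
```

Run:
```python
from p import *
p,f=st(); p,f=plan(p,f,(.528,-.343,.003),82,6,"down")
```

```text
t 2.03 p [ 0.5299 -0.3392  0.0978] phi 82.93 tilt [-0.0004  0.0018] F [-0.3  0.5  0.1] w 75.1 j [-0.57  0.35 -0.05  1.18  0.    1.12]
down
[[-0.7, -0.2, 15.8, 0.0, 0.0, 0.2], [-0.7, -0.2, 15.8, 0.0, 0.0, 0.2], [-0.7, -0.2, 15.8, 0.0, 0.0, 0.2], [-0.7, -0.2, 15.8, 0.0, 0.0, 0.2], [-0.7, -0.2, 15.8, 0.0, 0.0, 0.2], [-0.7, -0.2, 15.8, 0.0, 0.0, 0.2]]
```

step_arm([
  [-0.7,-0.2,15.8,0,0,0.15],
  [-0.7,-0.2,15.8,0,0,0.15],
  [-0.7,-0.2,15.8,0,0,0.15],
  [-0.7,-0.2,15.8,0,0,0.15],
  [-0.7,-0.2,15.8,0,0,0.15],
  [-0.7,-0.2,14,0,0,0.15],
  [0,0,0,0,0,0],
  [0,0,0,0,0,0],
])

```text
time_s: 2.7
tool_pos: [0.5245, -0.3452, 0.0065]
eef_rot: [0.757, 0.654, -0.0, -0.001]
force: [0.4, 0.4, -0.4]
gripper_width: 0.0753
```

Run:
```python
from p import *
st()
```

```text
t 2.7 p [ 0.5245 -0.3452  0.0065] phi 81.66 tilt [-0.0016  0.0009] F [ 0.4  0.4 -0.4] w 75.3 j [-0.58  0.4  -0.18  0.99 -0.    1.13]
```

step_arm([
  [2.7,3.1,4,0,0,0],
  [0,0,0,0,0,0],
  [0,0,0,0,0,0],
])

```text
time_s: 2.95
tool_pos: [0.5295, -0.3432, 0.0037]
eef_rot: [0.756, 0.654, 0.0, 0.001]
force: [0.0, -0.5, 0.0]
gripper_width: 0.075
```

step_arm([
  [0,0,0,0,0,0],
  [0,0,0,0,0,0],
  [0,0,0,0,0,0],
  [0,0,0,0,0,0],
  [0,0,0,0,0,0],
  [0,0,0,0,0,0],
], gripper=40)

```text
time_s: 3.45
tool_pos: [0.5293, -0.3434, 0.0037]
eef_rot: [0.756, 0.654, 0.0, 0.001]
force: [0.1, 0.1, 5.4]
gripper_width: 0.0489
```

Run:
```python
from p import *
from h import *
p,f=st()
c=cam("top"); print(fit(c,.528,-.343,1.43),fit(c,.538,.262,1.39))
im=ortho(c,.02,.44,.62,-.46,-.22,3); cv2.imwrite("pics/g1.png",im)
```

```text
t 3.45 p [ 0.5293 -0.3434  0.0037] phi 81.7 tilt [ 0.0011 -0.0007] F [0.1 0.1 5.4] w 48.9 j [-0.58  0.41 -0.18  0.98  0.    1.14]
(array([ 0.5203, -0.3411]), np.float64(74.82), np.float64(3.6)) (array([0.5374, 0.2625]), np.float64(79.3), np.float64(-16.4))
```

View pics/g1.png

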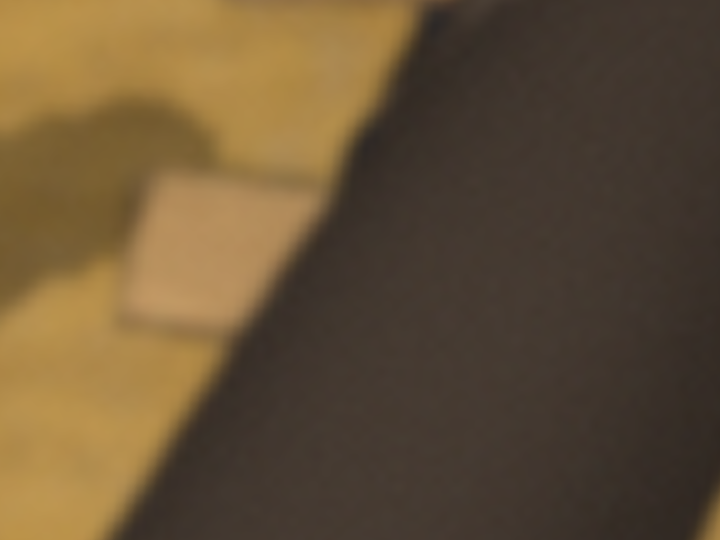

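The grip is on: width 48.9 mm, and the strip's end is visible square to the gripper at (150,250). Next I lift and carry it.

Run:
```python
from p import *
p,f=st(); p,f=plan(p,f,(.529,-.343,.2),f,8,"lift");p,f=plan(p,f,(.5375,.2622,.2),79.5,24,"carry")
```

```text
t 3.5 p [ 0.5293 -0.3434  0.0037] phi 81.7 tilt [ 0.0011 -0.0007] F [0.1 0.9 5.1] w 48.9 j [-0.58  0.41 -0.18  0.98  0.    1.14]
lift
[[0.0, -0.0, -24.5, 0.0, 0.0, -0.0], [0.0, -0.0, -24.5, 0.0, 0.0, -0.0], [0.0, -0.0, -24.5, 0.0, 0.0, -0.0], [0.0, -0.0, -24.5, 0.0, 0.0, -0.0], [0.0, -0.0, -24.5, 0.0, 0.0, -0.0], [0.0, -0.0, -24.5, 0.0, 0.0, -0.0], [0.0, -0.0, -24.5, 0.0, 0.0, -0.0], [0.0, -0.0, -24.5, 0.0, 0.0, -0.0]]
carry
[[25.0, -3.3, -0.0, 0.0, 0.0, 0.1], [25.0, -3.3, -0.0, 0.0, 0.0, 0.1], [25.0, -3.4, -0.0, 0.0, 0.0, 0.1], [25.0, -3.4, -0.0, 0.0, 0.0, 0.1], [25.0, -3.4, -0.0, 0.0, 0.0, 0.1], [25.0, -3.5, -0.0, 0.0, 0.0, 0.1], [25.0, -3.5, -0.0, 0.0, 0.0, 0.1], [25.0, -3.6, -0.0, 0.0, 0.0, 0.1]]
[[25.0, -3.6, -0.0, 0.0, 0.0, 0.1], [25.0, -3.6, -0.0, 0.0, 0.0, 0.1], [24.9, -3.7, -0.0, 0.0, 0.0, 0.1], [24.9, -3.7, -0.0, 0.0, 0.0, 0.1], [24.9, -3.8, -0.0, 0.0, 0.0, 0.1], [24.9, -3.8, -0.0, 0.0, 0.0, 0.1], [24.9, -3.8, -0.0, 0.0, 0.0, 0.1], [24.9, -3.9, -0.0, 0.0, 0.0, 0.1]]
[[24.9, -3.9, -0.0, 0.0, 0.0, 0.1], [24.9, -4.0, -0.0, 0.0, 0.0, 0.1], [24.9, -4.0, -0.0, 0.0, 0.0, 0.1], [24.9, -4.0, -0.0, 0.0, 0.0, 0.1], [24.9, -4.1, -0.0, 0.0, 0.0, 0.1], [24.9, -4.1, -0.0, 0.0, 0.0, 0.1], [24.9, -4.2, -0.0, 0.0, 0.0, 0.1], [24.9, -4.2, -0.0, 0.0, 0.0, 0.1]]
```

step_arm([
  [0,0,10,0,0,0],
], grip_force=60)

```text
time_s: 3.58
tool_pos: [0.5299, -0.3443, -0.0005]
eef_rot: [0.756, 0.654, 0.0, 0.003]
force: [-13.4, 7.7, 82.9]
gripper_width: 0.0488
```

I got the sign wrong there: +z points down, so that pressed the fingertips on the desk (83 N, under the 120 N limit). Lifting now.

step_arm([
  [0,0,-10,0,0,0],
  [0,0,-20,0,0,0],
  [0,0,-27,0,0,0],
  [0,0,-30,0,0,0],
  [0,0,-30,0,0,0],
  [0,0,-30,0,0,0],
  [0,0,-30,0,0,0],
  [0,0,-30,0,0,0],
])

```text
time_s: 4.25
tool_pos: [0.5283, -0.3429, 0.2008]
eef_rot: [0.756, 0.654, -0.0, -0.0]
force: [0.2, -1.4, -1.3]
gripper_width: 0.0483
```

Run:
```python
from p import *
from h import *
st(); d=cam("side"); 
cv2.imwrite("pics/s2.png",cv2.resize(d["image"][60:260,130:430,::-1],(780,520),interpolation=cv2.INTER_CUBIC))
```

```text
t 4.25 p [ 0.5283 -0.3429  0.2008] phi 81.69 tilt [-0.0009  0.0005] F [ 0.2 -1.4 -1.3] w 48.3 j [-0.58  0.33  0.15  1.39 -0.    1.14]
```

View pics/s2.png

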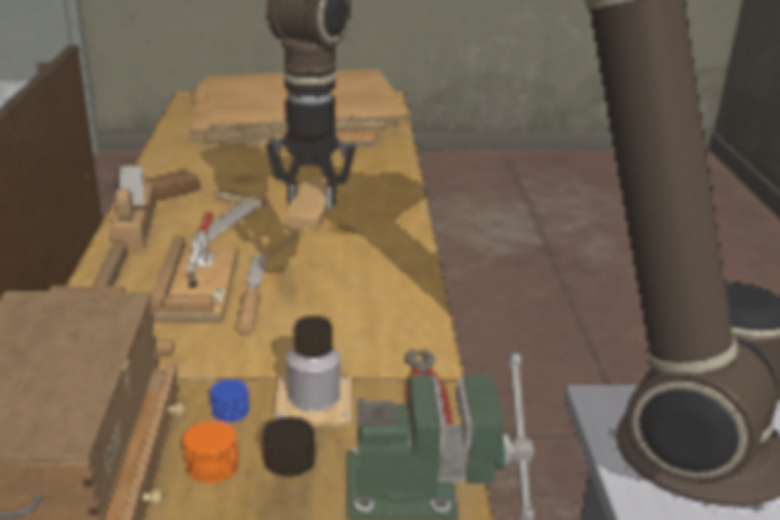

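The strip is held level at (308,205) in this view, well clear of the canister. Carrying it over now.

step_arm([
  [15,-2,0,0,0,0.1],
  [25,-3.3,0,0,0,0.1],
  [25,-3.4,0,0,0,0.1],
  [25,-3.4,0,0,0,0.1],
  [25,-3.4,0,0,0,0.1],
  [25,-3.5,0,0,0,0.1],
  [25,-3.5,0,0,0,0.1],
  [25,-3.6,0,0,0,0.1],
])

```text
time_s: 4.97
tool_pos: [0.5307, -0.1495, 0.1984]
eef_rot: [0.761, 0.649, -0.001, -0.001]
force: [0.2, 0.1, -0.3]
gripper_width: 0.0488
```

step_arm([
  [25,-3.6,0,0,0,0.1],
  [25,-3.6,0,0,0,0.1],
  [25,-3.7,0,0,0,0.1],
  [25,-3.7,0,0,0,0.1],
  [25,-3.8,0,0,0,0.1],
  [25,-3.8,0,0,0,0.1],
  [25,-3.8,0,0,0,0.1],
  [25,-3.9,0,0,0,0.1],
])

```text
time_s: 5.63
tool_pos: [0.5339, 0.0524, 0.1985]
eef_rot: [0.765, 0.643, -0.001, -0.001]
force: [1.3, -1.0, 0.3]
gripper_width: 0.0484
```

step_arm([
  [25,-3.9,0,0,0,0.1],
  [25,-4,0,0,0,0.1],
  [25,-4,0,0,0,0.1],
  [25,-4,0,0,0,0.1],
  [25,-4.1,0,0,0,0.1],
  [25,-4.1,0,0,0,0.1],
  [25,-4.2,0,0,0,0.1],
  [10,-2,0,0,0,0],
])

```text
time_s: 6.3
tool_pos: [0.5369, 0.2411, 0.1981]
eef_rot: [0.769, 0.64, -0.001, -0.001]
force: [-0.1, -0.7, -1.3]
gripper_width: 0.0487
```

step_arm([
  [0,0,0,0,0,0],
  [0,0,0,0,0,0],
  [0,0,0,0,0,0],
])

```text
time_s: 6.55
tool_pos: [0.5376, 0.2374, 0.1993]
eef_rot: [0.77, 0.639, -0.001, 0.0]
force: [0.5, 0.4, -0.9]
gripper_width: 0.0485
```

Run:
```python
from p import *
p,f=st(); p,f=plan(p,f,(.5372,.2622,.06),79.5,8,"down")
```

```text
t 6.55 p [0.5376 0.2374 0.1993] phi 79.37 tilt [-0.001  -0.0009] F [ 0.5  0.4 -0.9] w 48.5 j [ 0.42  0.25  0.04  1.36 -0.    2.17]
down
[[3.0, -0.6, 17.4, 0.0, 0.0, -0.0], [3.0, -0.6, 17.4, 0.0, 0.0, -0.0], [3.0, -0.6, 17.4, 0.0, 0.0, -0.0], [3.0, -0.6, 17.4, 0.0, 0.0, -0.0], [3.0, -0.6, 17.4, 0.0, 0.0, -0.0], [3.0, -0.6, 17.4, 0.0, 0.0, -0.0], [3.0, -0.6, 17.4, 0.0, 0.0, -0.0], [3.0, -0.6, 17.4, 0.0, 0.0, -0.0]]
```

step_arm([
  [3,-0.6,17,0,0,0],
  [3,-0.6,17,0,0,0],
  [3,-0.6,17,0,0,0],
  [3,-0.6,17,0,0,0],
  [3,-0.6,17,0,0,0],
  [3,-0.6,17,0,0,0],
  [3,-0.6,17,0,0,0],
  [3,-0.6,17,0,0,0],
])

```text
time_s: 7.22
tool_pos: [0.5378, 0.2613, 0.0632]
eef_rot: [0.77, 0.638, -0.0, 0.0]
force: [-0.3, 0.2, -1.0]
gripper_width: 0.0487
```

step_arm([
  [0,0,0,0,0,0],
  [0,0,0,0,0,0],
  [0,0,0,0,0,0],
])

```text
time_s: 7.47
tool_pos: [0.5383, 0.2621, 0.0649]
eef_rot: [0.77, 0.638, 0.0, 0.0]
force: [0.6, 0.4, -0.0]
gripper_width: 0.0483
```

Run:
```python
from p import *
from h import *
p,f=st(); plan(p,f,(.5372,.2622,.03),79.5,4,"down")
c=cam("top");d=cam("side")
a=ortho(c,.02,.44,.64,.14,.38,2.5); b=cv2.resize(d["image"][180:380,150:350,::-1],(500,500),interpolation=cv2.INTER_CUBIC)
cv2.imwrite("pics/s3.png",cv2.resize(np.hstack([a,b]),(800,364)))
```

```text
t 7.47 p [0.5383 0.2621 0.0649] phi 79.34 tilt [0.0009 0.0002] F [ 0.6  0.4 -0. ] w 48.3 j [ 0.45  0.31 -0.18  1.08 -0.    2.21]
down
[[-0.0, -0.3, 8.7, 0.0, 0.0, -0.0], [-0.0, -0.3, 8.7, 0.0, 0.0, -0.0], [-0.0, -0.3, 8.7, 0.0, 0.0, -0.0], [-0.0, -0.3, 8.7, 0.0, 0.0, -0.0]]
```

View pics/s3.png

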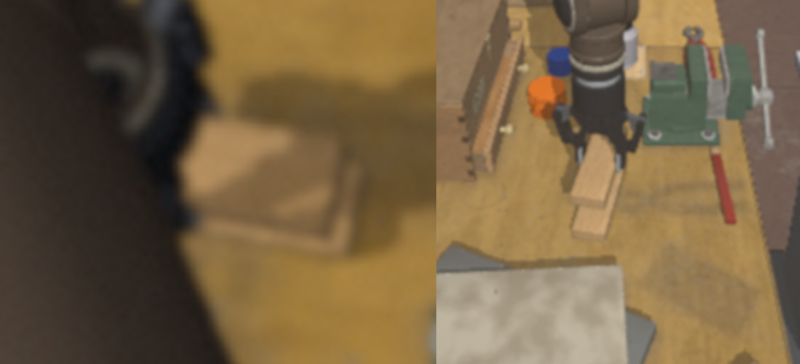

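The held strip hangs parallel, directly above strip_a, in both views (top at (265,175), side at (597,180)). Lowering.

step_arm([
  [0,-0.6,12,0,0,0],
  [0,-0.5,12,0,0,0],
  [0,0,12,0,0,0],
  [0,0,4,0,0,0],
  [0,0,0,0,0,0],
  [0,0,0,0,0,0],
])

```text
time_s: 8.07
tool_pos: [0.5368, 0.2629, 0.0241]
eef_rot: [0.769, 0.639, -0.0, 0.0]
force: [-1.3, 0.4, -1.4]
gripper_width: 0.0486
```

Run:
```python
from p import *
st()
```

```text
t 8.07 p [0.5368 0.2629 0.0241] phi 79.39 tilt [-0. -0.] F [-1.3  0.4 -1.4] w 48.6 j [ 0.46  0.34 -0.24  1.   -0.    2.21]
```

step_arm([
  [0,0,2,0,0,0],
  [0,0,0,0,0,0],
  [0,0,0,0,0,0],
])

```text
time_s: 8.32
tool_pos: [0.5369, 0.2631, 0.0223]
eef_rot: [0.769, 0.639, 0.0, 0.0]
force: [-0.2, -0.2, -0.5]
gripper_width: 0.0489
```

step_arm([
  [0,0,1.5,0,0,0],
  [0,0,0,0,0,0],
  [0,0,0,0,0,0],
])

```text
time_s: 8.57
tool_pos: [0.5366, 0.263, 0.0204]
eef_rot: [0.769, 0.639, -0.0, -0.0]
force: [0.7, -0.1, -1.4]
gripper_width: 0.0486
```

step_arm([
  [0,0,1,0,0,0],
  [0,0,0,0,0,0],
  [0,0,0,0,0,0],
])

```text
time_s: 8.82
tool_pos: [0.5366, 0.2629, 0.0193]
eef_rot: [0.769, 0.639, -0.0, -0.0]
force: [-0.2, 0.3, 0.1]
gripper_width: 0.0486
```

step_arm([
  [0,0,1,0,0,0],
  [0,0,0,0,0,0],
  [0,0,0,0,0,0],
])

```text
time_s: 9.07
tool_pos: [0.5367, 0.263, 0.0188]
eef_rot: [0.769, 0.639, 0.0, 0.0]
force: [-1.1, 0.0, 3.1]
gripper_width: 0.0483
```

Contact at about 3 N. Now I release, lower the open fingers around both layers, and squeeze gently to true them up.

step_arm([
  [0,0,0,0,0,0],
  [0,0,0,0,0,0],
  [0,0,0,0,0,0],
  [0,0,0,0,0,0],
  [0,0,5,0,0,0],
  [0,0,5,0,0,0],
  [0,0,4.5,0,0,0],
  [0,0,0,0,0,0],
], gripper=70, grip_force=25)

```text
time_s: 9.73
tool_pos: [0.5358, 0.2625, 0.0023]
eef_rot: [0.769, 0.639, -0.001, -0.0]
force: [-0.7, -0.9, 0.1]
gripper_width: 0.0702
```

step_arm([
  [0,0,0,0,0,0],
  [0,0,0,0,0,0],
  [0,0,0,0,0,0],
  [0,0,0,0,0,0],
  [0,0,0,0,0,0],
  [0,0,0,0,0,0],
], gripper=40)

```text
time_s: 10.23
tool_pos: [0.5367, 0.263, 0.004]
eef_rot: [0.769, 0.639, 0.0, 0.0]
force: [1.2, 1.0, -0.9]
gripper_width: 0.0498
```

step_arm([
  [0,0,0,0,0,0],
  [0,0,0,0,0,0],
  [0,0,0,0,0,0],
  [0,0,0,0,0,0],
], gripper=75)

```text
time_s: 10.57
tool_pos: [0.5367, 0.263, 0.004]
eef_rot: [0.769, 0.639, 0.0, -0.0]
force: [0.7, 1.0, -0.0]
gripper_width: 0.075
```

Run:
```python
from p import *
p,f=st(); p,f=plan(p,f,(.5367,.263,.19),79.4,7,"up"); plan(p,f,(.517,-.104,.19),79.4,15,"cap")
```

```text
t 10.57 p [0.5367 0.263  0.004 ] phi 79.4 tilt [0.     0.0001] F [ 0.7  1.  -0. ] w 75.0 j [ 0.46  0.35 -0.26  0.96  0.    2.21]
up
[[0.0, 0.0, -26.6, 0.0, 0.0, -0.0], [0.0, 0.0, -26.6, 0.0, 0.0, -0.0], [0.0, 0.0, -26.6, 0.0, 0.0, -0.0], [0.0, 0.0, -26.6, 0.0, 0.0, -0.0], [0.0, 0.0, -26.6, 0.0, 0.0, -0.0], [0.0, 0.0, -26.6, 0.0, 0.0, -0.0], [0.0, 0.0, -26.6, 0.0, 0.0, -0.0]]
cap
[[-24.3, 3.2, -0.0, 0.0, 0.0, -0.0], [-24.3, 3.2, -0.0, 0.0, 0.0, -0.0], [-24.3, 3.2, -0.0, 0.0, 0.0, -0.0], [-24.3, 3.2, -0.0, 0.0, 0.0, -0.0], [-24.3, 3.2, -0.0, 0.0, 0.0, -0.0], [-24.3, 3.2, -0.0, 0.0, 0.0, -0.0], [-24.3, 3.2, -0.0, 0.0, 0.0, -0.0], [-24.3, 3.2, -0.0, 0.0, 0.0, -0.0]]
[[-24.3, 3.2, -0.0, 0.0, 0.0, -0.0], [-24.3, 3.2, -0.0, 0.0, 0.0, -0.0], [-24.3, 3.2, -0.0, 0.0, 0.0, -0.0], [-24.3, 3.2, -0.0, 0.0, 0.0, -0.0], [-24.3, 3.2, -0.0, 0.0, 0.0, -0.0], [-24.3, 3.2, -0.0, 0.0, 0.0, -0.0], [-24.3, 3.2, -0.0, 0.0, 0.0, -0.0]]
```

step_arm([
  [0,0,-15,0,0,0],
  [0,0,-27,0,0,0],
  [0,0,-28,0,0,0],
  [0,0,-28,0,0,0],
  [0,0,-28,0,0,0],
  [0,0,-28,0,0,0],
  [0,0,-28,0,0,0],
  [0,0,-4,0,0,0],
])

```text
time_s: 11.23
tool_pos: [0.5384, 0.2638, 0.1956]
eef_rot: [0.769, 0.639, 0.004, 0.001]
force: [0.1, 0.4, 0.2]
gripper_width: 0.0751
```

step_arm([
  [-24.3,3.2,0,0,0,0],
  [-24.3,3.2,0,0,0,0],
  [-24.3,3.2,0,0,0,0],
  [-24.3,3.2,0,0,0,0],
  [-24.3,3.2,0,0,0,0],
  [-24.3,3.2,0,0,0,0],
  [-24.3,3.2,0,0,0,0],
  [-24.3,3.2,0,0,0,0],
])

```text
time_s: 11.9
tool_pos: [0.5257, 0.066, 0.1895]
eef_rot: [0.769, 0.639, -0.0, -0.0]
force: [0.6, -0.4, 0.1]
gripper_width: 0.0753
```

Run:
```python
from p import *
from h import *
st()
c=cam("top");d=cam("side"); print(fit(c,.537,.263,1.386,.04),fit(d,.537,.263,1.386,.04))
a=ortho(c,.04,.46,.62,.15,.37,3); b=cv2.resize(d["image"][250:320,200:280,::-1],None,fx=7,fy=7,interpolation=cv2.INTER_CUBIC)
b=cv2.resize(b,(549,480)); cv2.imwrite("pics/s4.png",cv2.resize(np.hstack([a,b]),(800,317)))
```

```text
t 11.9 p [0.5257 0.066  0.1895] phi 79.4 tilt [-0.0003 -0.    ] F [ 0.6 -0.4  0.1] w 75.3 j [ 0.12  0.14 -0.12  1.32  0.    1.88]
(array([0.5327, 0.2655]), np.float64(77.64), np.float64(2.2)) (array([0.5342, 0.2991]), np.float64(79.35), np.float64(-8.7))Traceback (most recent call last):
  File "<stdin>", line 6, in <module>
    return _nx.concatenate(arrs, 1, dtype=dtype, casting=casting)
           ~~~~~~~~~~~~~~~^^^^^^^^^^^^^^^^^^^^^^^^^^^^^^^^^^^^^^^
ValueError: all the input array dimensions except for the concatenation axis must match exactly, but along dimension 0, the array at index 0 has size 479 and the array at index 1 has size 480
```

step_arm([
  [-24.3,3.2,0,0,0,0],
  [-24.3,3.2,0,0,0,0],
  [-24.3,3.2,0,0,0,0],
  [-24.3,3.2,0,0,0,0],
  [-24.3,3.2,0,0,0,0],
  [-24.3,3.2,0,0,0,0],
  [-24,3.2,0,0,0,0],
  [0,0,0,0,0,0],
])

```text
time_s: 12.67
tool_pos: [0.5168, -0.1064, 0.1895]
eef_rot: [0.77, 0.638, -0.0, 0.0]
force: [-0.7, 1.0, 0.4]
gripper_width: 0.0747
```

Run:
```python
from p import *
from h import *
st()
c=cam("top");d=cam("side"); print(fit(c,.537,.263,1.386,.04),fit(d,.537,.263,1.386,.04))
a=cv2.resize(ortho(c,.04,.46,.62,.15,.37,3),(660,480)); b=cv2.resize(d["image"][250:320,200:280,::-1],(549,480),interpolation=cv2.INTER_CUBIC)
cv2.imwrite("pics/s4.png",cv2.resize(np.hstack([a,b]),(800,317)))
```

```text
t 12.67 p [ 0.5168 -0.1064  0.1895] phi 79.22 tilt [-0.0003 -0.001 ] F [-0.7  1.   0.4] w 74.7 j [-0.2   0.13 -0.12  1.32 -0.    1.56]
(array([0.5325, 0.2612]), np.float64(78.58), np.float64(-15.0)) (array([0.5338, 0.2992]), np.float64(79.22), np.float64(-8.6))
```

View pics/s4.png

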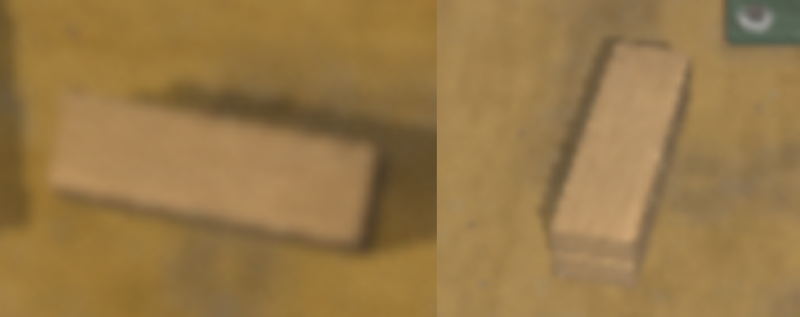

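The stack looks flush in both views: left panel around (215,170), right panel with its near end at (595,260). I'll check the near end numerically for a ledge.

Run:
```python
from h import *
d=cam("side"); g=np.mean([cam("side")["image"].astype(np.float32).mean(2) for _ in range(4)],0)
a=np.radians(79.4); u=np.array([np.cos(a),np.sin(a)]); n=np.array([-u[1],u[0]]); C=np.array([.5367,.263])
for z in(.04,.02,0):
    for s in(-1,1): print(z,s,proj(d,[*(C+u*.08+n*.025*s),z]).round(1), 'far',proj(d,[*(C-u*.08+n*.025*s),z]).round(1))
# profile along length at mid width, on near end
pts=[];
for e in np.arange(-.02,.05,.0025): pts.append(np.mean([cv2.remap(g,*[proj(d,[*(C+u*(.08+e)+n*w),.04]).astype(np.float32)[:,k:k+1] for k in(0,1)],cv2.INTER_LINEAR)[0,0] for w in np.linspace(-.012,.012,7)]))
# points at z=.04 plane; flush face: bottom of top strip and desk appear at:
for z in(.02,0):
    o=d["pose"][:3,3]; P=np.array([*(C+u*.08),z]); q=o+(P-o)*(o[2]-.04)/(o[2]-z); print("pred e",z,((q[:2]-C)@u-.08).round(4))
print([(round(e*1000,1),round(float(p))) for e,p in zip(np.arange(-.02,.05,.0025),pts)])
```

```text
0.04 -1 [[224.1 299. ]] far [[238.6 258.1]]
0.04 1 [[242.7 302. ]] far [[255.  260.3]]
0.02 -1 [[224.4 304.3]] far [[238.8 263.1]]
0.02 1 [[242.9 307.3]] far [[255.  265.3]]
0 -1 [[224.8 309.5]] far [[239.  268.1]]
0 1 [[243.1 312.5]] far [[255.  270.3]]
pred e 0.02 0.0166
pred e 0 0.0324
[(np.float64(-20.0), 146), (np.float64(-17.5), 146), (np.float64(-15.0), 146), (np.float64(-12.5), 147), (np.float64(-10.0), 147), (np.float64(-7.5), 147), (np.float64(-5.0), 148), (np.float64(-2.5), 147), (np.float64(-0.0), 146), (np.float64(2.5), 140), (np.float64(5.0), 133), (np.float64(7.5), 128), (np.float64(10.0), 126), (np.float64(12.5), 126), (np.float64(15.0), 126), (np.float64(17.5), 130), (np.float64(20.0), 133), (np.float64(22.5), 130), (np.float64(25.0), 127), (np.float64(27.5), 125), (np.float64(30.0), 124), (np.float64(32.5), 123), (np.float64(35.0), 121), (np.float64(37.5), 121), (np.float64(40.0), 123), (np.float64(42.5), 124), (np.float64(45.0), 125), (np.float64(47.5), 125), (np.float64(50.0), 126)]
```

The near end shows a small bright step, equivalent to about 2 mm of lower-strip ledge. There is plenty of time, so I'll true up the length by pushing both layers at their −y end with the closed fingers' flat side.

Run:
```python
from p import *
u=np.array([np.cos(np.radians(79.4)),np.sin(np.radians(79.4))]);C=np.array([.5367,.263])
p,f=st(); q=C-u*.118; p,f=plan(p,f,(*q,.19),79.4,11,"over"); p,f=plan(p,f,(*q,.006),79.4,8,"down"); print(q, C-u*.086)
```

```text
t 13.02 p [ 0.517  -0.1028  0.1898] phi 79.48 tilt [-0.      0.0002] F [-0.8  0.4 -0.4] w 75.1 j [-0.2   0.13 -0.12  1.32  0.    1.56]
over
[[22.3, -4.3, -0.0, 0.0, 0.0, 0.0], [22.3, -4.3, -0.0, 0.0, 0.0, 0.0], [22.3, -4.3, -0.0, 0.0, 0.0, 0.0], [22.3, -4.3, -0.0, 0.0, 0.0, 0.0], [22.3, -4.3, -0.0, 0.0, 0.0, 0.0], [22.3, -4.3, -0.0, 0.0, 0.0, 0.0], [22.3, -4.3, -0.0, 0.0, 0.0, 0.0], [22.3, -4.3, -0.0, 0.0, 0.0, 0.0]]
[[22.3, -4.3, -0.0, 0.0, 0.0, 0.0], [22.3, -4.3, -0.0, 0.0, 0.0, 0.0], [22.3, -4.4, -0.0, 0.0, 0.0, 0.0]]
down
[[0.0, 0.0, 23.0, 0.0, 0.0, -0.0], [0.0, 0.0, 23.0, 0.0, 0.0, -0.0], [0.0, 0.0, 23.0, 0.0, 0.0, -0.0], [0.0, 0.0, 23.0, 0.0, 0.0, -0.0], [0.0, 0.0, 23.0, 0.0, 0.0, -0.0], [0.0, 0.0, 23.0, 0.0, 0.0, -0.0], [0.0, 0.0, 23.0, 0.0, 0.0, -0.0], [0.0, 0.0, 23.0, 0.0, 0.0, -0.0]]
[0.51499374 0.14701363] [0.52088018 0.17846756]
```

step_arm([
  [22.3,-4.3,0,0,0,0],
  [22.3,-4.3,0,0,0,0],
  [22.3,-4.3,0,0,0,0],
  [22.3,-4.3,0,0,0,0],
  [22.3,-4.3,0,0,0,0],
  [22.3,-4.3,0,0,0,0],
  [22.3,-4.3,0,0,0,0],
  [22.3,-4.3,0,0,0,0],
], gripper=0)

```text
time_s: 13.68
tool_pos: [0.5155, 0.0798, 0.19]
eef_rot: [0.769, 0.639, 0.0, 0.0]
force: [0.8, 0.3, -0.1]
gripper_width: -0.0001
```

step_arm([
  [22.3,-4.3,0,0,0,0],
  [22.3,-4.3,0,0,0,0],
  [22.3,-4.3,0,0,0,0],
  [0,0,20,0,0,0],
  [0,0,25,0,0,0],
  [0,0,25,0,0,0],
  [0,0,25,0,0,0],
  [0,0,0,0,0,0],
])

```text
time_s: 14.35
tool_pos: [0.5123, 0.146, 0.0902]
eef_rot: [0.769, 0.639, -0.003, -0.002]
force: [-1.7, -0.8, -0.1]
gripper_width: -0.0002
```

Run:
```python
from p import *
p,f=st(); plan(p,f,(.515,.147,.007),79.4,5,"down")
```

```text
t 14.35 p [0.5123 0.146  0.0902] phi 79.48 tilt [-0.0073 -0.002 ] F [-1.7 -0.8 -0.1] w -0.2 j [ 0.28  0.18 -0.28  1.11  0.    2.03]
down
[[0.3, 0.5, 16.6, 0.0, 0.0, 0.0], [0.3, 0.5, 16.6, 0.0, 0.0, 0.0], [0.3, 0.5, 16.6, 0.0, 0.0, 0.0], [0.3, 0.5, 16.6, 0.0, 0.0, 0.0], [0.3, 0.5, 16.6, 0.0, 0.0, 0.0]]
```

step_arm([
  [0,0,17,0,0,0],
  [0,0,17,0,0,0],
  [0,0,17,0,0,0],
  [0,0,17,0,0,0],
  [0,0,17,0,0,0],
  [0,0,0,0,0,0],
  [0,0,0,0,0,0],
  [0,0,0,0,0,0],
])

```text
time_s: 15.02
tool_pos: [0.5163, 0.1465, 0.0115]
eef_rot: [0.769, 0.639, 0.001, 0.0]
force: [1.0, -0.1, 0.5]
gripper_width: 0.0001
```

Run:
```python
from p import *
p,f=st(); plan(p,f,(.5209,.1785,.006),79.4,8,"push")
```

```text
t 15.02 p [0.5163 0.1465 0.0115] phi 79.42 tilt [0.0016 0.0005] F [ 1.  -0.1  0.5] w 0.1 j [ 0.28  0.24 -0.4   0.93  0.    2.03]
push
[[4.0, -0.2, 0.7, 0.0, 0.0, 0.0], [4.0, -0.2, 0.7, 0.0, 0.0, 0.0], [4.0, -0.2, 0.7, 0.0, 0.0, 0.0], [4.0, -0.2, 0.7, 0.0, 0.0, 0.0], [4.0, -0.2, 0.7, 0.0, 0.0, 0.0], [4.0, -0.2, 0.7, 0.0, 0.0, 0.0], [4.0, -0.2, 0.7, 0.0, 0.0, 0.0], [4.0, -0.2, 0.7, 0.0, 0.0, 0.0]]
```

step_arm([
  [4,-0.3,5,0,0,0],
  [5,-0.3,0,0,0,0],
  [5,-0.3,0,0,0,0],
  [4,-0.3,0,0,0,0],
  [3,0,0,0,0,0],
  [3,0,0,0,0,0],
  [2,0,0,0,0,0],
  [2,0,0,0,0,0],
])

```text
time_s: 15.68
tool_pos: [0.5194, 0.174, 0.0049]
eef_rot: [0.769, 0.639, -0.0, 0.0]
force: [0.2, -0.1, 0.2]
gripper_width: 0.0004
```

step_arm([
  [1.5,0,0,0,0,0],
  [1.5,0,0,0,0,0],
  [1.2,0,0,0,0,0],
  [0,0,0,0,0,0],
  [0,0,0,0,0,0],
])

```text
time_s: 16.1
tool_pos: [0.5202, 0.1778, 0.0049]
eef_rot: [0.769, 0.639, -0.0, -0.0]
force: [-0.9, -0.6, 0.2]
gripper_width: 0.0
```

Run:
```python
from p import *
from h import *
st()
g=np.mean([cam("side")["image"].astype(np.float32).mean(2) for _ in range(3)],0); d=cam("side")
a=np.radians(79.4); u=np.array([np.cos(a),np.sin(a)]); n=np.array([-u[1],u[0]]); C=np.array([.5367,.263])
E=np.arange(-.01,.05,.0025)
for e in E: print(int(e*1e4)/10,round(float(np.mean([cv2.remap(g,*[proj(d,[*(C+u*(.08+e)+n*w),.04]).astype(np.float32)[:,k:k+1] for k in(0,1)],cv2.INTER_LINEAR)[0,0] for w in np.linspace(-.012,.012,7)]))),end="; ")
```

```text
t 16.1 p [0.5202 0.1778 0.0049] phi 79.39 tilt [-0.0001  0.    ] F [-0.9 -0.6  0.2] w 0.0 j [ 0.33  0.27 -0.38  0.93  0.    2.09]
-10.0 151; -7.5 152; -4.9 152; -2.4 153; 0.0 152; 2.5 150; 5.0 144; 7.5 136; 10.0 131; 12.5 130; 15.0 130; 17.5 131; 20.0 134; 22.5 133; 25.0 131; 27.5 129; 30.0 128; 32.5 126; 35.0 125; 37.5 125; 40.0 126; 42.5 127; 45.0 128; 47.5 129;
```

step_arm([
  [1,0,0,0,0,0],
  [1,0,0,0,0,0],
  [1,0,0,0,0,0],
  [0,0,0,0,0,0],
])

```text
time_s: 16.63
tool_pos: [0.5208, 0.1809, 0.0049]
eef_rot: [0.769, 0.639, 0.0, -0.0]
force: [-0.1, -1.2, -0.3]
gripper_width: -0.0001
```

step_arm([
  [-6,0,0,0,0,0],
  [-10,0,0,0,0,0],
  [-12,0,-10,0,0,0],
  [0,0,-25,0,0,0],
  [0,0,-30,0,0,0],
  [0,0,-30,0,0,0],
  [0,0,-30,0,0,0],
  [0,0,-30,0,0,0],
])

```text
time_s: 17.3
tool_pos: [0.5151, 0.152, 0.1623]
eef_rot: [0.77, 0.638, 0.0, 0.0]
force: [-0.1, 0.1, -0.1]
gripper_width: 0.0002
```

step_arm([
  [0,0,-20,0,0,0],
  [-20,3.5,-8,0,0,0],
  [-22,4,0,0,0,0],
  [-22,4,0,0,0,0],
  [-22,4,0,0,0,0],
  [-22,4,0,0,0,0],
  [-22,4,0,0,0,0],
  [-22,4,0,0,0,0],
], gripper=75)

```text
time_s: 17.97
tool_pos: [0.5139, -0.0032, 0.1888]
eef_rot: [0.77, 0.638, 0.0, 0.0]
force: [-0.4, 0.2, -0.6]
gripper_width: 0.075
```

Run:
```python
from p import *
from h import *
p,f=st()
plan(p,f,(.517,-.104,.19),79.4,6,"cap")
g=np.mean([cam("side")["image"].astype(np.float32).mean(2) for _ in range(3)],0); d=cam("side")
a=np.radians(79.4); u=np.array([np.cos(a),np.sin(a)]); n=np.array([-u[1],u[0]]); C=np.array([.5367,.263])
E=np.arange(-.01,.05,.0025)
for e in E: print(int(e*1e4)/10,round(float(np.mean([cv2.remap(g,*[proj(d,[*(C+u*(.08+e)+n*w),.04]).astype(np.float32)[:,k:k+1] for k in(0,1)],cv2.INTER_LINEAR)[0,0] for w in np.linspace(-.012,.012,7)]))),end="; ")
c=cam("top");aa=cv2.resize(ortho(c,.04,.46,.62,.15,.37,3),(660,480)); b=cv2.resize(d["image"][250:320,200:280,::-1],(549,480),interpolation=cv2.INTER_CUBIC)
cv2.imwrite("pics/s5.png",cv2.resize(np.hstack([aa,b]),(800,317)))
```

```text
t 17.97 p [ 0.5139 -0.0032  0.1888] phi 79.36 tilt [ 0.0007 -0.    ] F [-0.4  0.2 -0.6] w 75.0 j [-0.01  0.11 -0.15  1.31 -0.    1.75]
cap
[[-16.4, 3.6, -0.2, 0.0, 0.0, -0.0], [-16.4, 3.6, -0.2, 0.0, 0.0, -0.0], [-16.4, 3.6, -0.2, 0.0, 0.0, -0.0], [-16.4, 3.6, -0.2, 0.0, 0.0, -0.0], [-16.4, 3.6, -0.2, 0.0, 0.0, -0.0], [-16.4, 3.6, -0.2, 0.0, 0.0, -0.0]]
-10.0 147; -7.5 147; -4.9 148; -2.4 148; 0.0 148; 2.5 148; 5.0 147; 7.5 142; 10.0 134; 12.5 128; 15.0 127; 17.5 126; 20.0 126; 22.5 129; 25.0 130; 27.5 128; 30.0 126; 32.5 125; 35.0 123; 37.5 121; 40.0 122; 42.5 124; 45.0 125; 47.5 126;
```

View pics/s5.png

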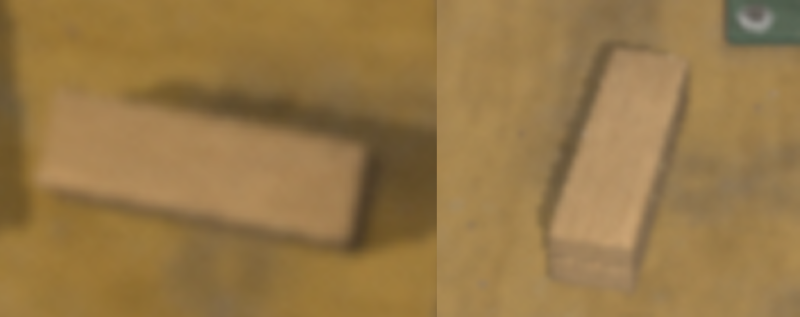

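The stack is now flush: the ledge line has almost gone, and the last push moved both layers together. On to the cap.

step_arm([
  [-16.4,3.6,0,0,0,0],
  [-16.4,3.6,0,0,0,0],
  [-16.4,3.6,0,0,0,0],
  [-16.4,3.6,0,0,0,0],
  [-16.4,3.6,0,0,0,0],
  [-16.4,3.6,0,0,0,0],
  [0,0,0,0,0,0],
  [0,0,0,0,0,0],
])

```text
time_s: 18.88
tool_pos: [0.5178, -0.1016, 0.1879]
eef_rot: [0.769, 0.639, 0.0, -0.0]
force: [-0.1, 1.1, 0.2]
gripper_width: 0.075
```

Run:
```python
from p import *
p,f=st(); plan(p,f,(.517,-.104,.1),79.4,6,"down")
```

```text
t 18.88 p [ 0.5178 -0.1016  0.1879] phi 79.38 tilt [-0.0002  0.0005] F [-0.1  1.1  0.2] w 75.0 j [-0.19  0.13 -0.12  1.31  0.    1.56]
down
[[-0.4, -0.1, 14.7, 0.0, 0.0, -0.0], [-0.4, -0.1, 14.7, 0.0, 0.0, -0.0], [-0.4, -0.1, 14.7, 0.0, 0.0, -0.0], [-0.4, -0.1, 14.7, 0.0, 0.0, -0.0], [-0.4, -0.1, 14.7, 0.0, 0.0, -0.0], [-0.4, -0.1, 14.7, 0.0, 0.0, -0.0]]
```

step_arm([
  [-0.4,-0.1,14.5,0,0,0],
  [-0.4,-0.1,14.5,0,0,0],
  [-0.4,-0.1,14.5,0,0,0],
  [-0.4,-0.1,14.5,0,0,0],
  [-0.4,-0.1,14.5,0,0,0],
  [-0.4,-0.1,14.5,0,0,0],
  [0,0,0,0,0,0],
  [0,0,0,0,0,0],
])

```text
time_s: 19.55
tool_pos: [0.5162, -0.1029, 0.1006]
eef_rot: [0.769, 0.639, -0.0, -0.001]
force: [-0.1, 0.0, 1.1]
gripper_width: 0.0751
```

step_arm([
  [0,0,0,0,0,0],
  [0,0,0,0,0,0],
  [0,0,0,0,0,0],
  [0,0,0,0,0,0],
  [0,0,0,0,0,0],
], gripper=45, grip_force=30)

```text
time_s: 19.97
tool_pos: [0.5194, -0.1043, 0.1031]
eef_rot: [0.769, 0.639, 0.002, 0.002]
force: [4.9, 0.8, 4.0]
gripper_width: 0.0533
```

Run:
```python
from p import *
p,f=st()
```

```text
t 19.97 p [ 0.5194 -0.1043  0.1031] phi 79.41 tilt [ 0.006  -0.0004] F [4.9 0.8 4. ] w 53.3 j [-0.2   0.16 -0.28  1.12  0.    1.56]
```

step_arm([
  [0,2.3,0,0,0,0],
  [0,0,0,0,0,0],
  [0,0,0,0,0,0],
], grip_force=60)

```text
time_s: 20.22
tool_pos: [0.5197, -0.1043, 0.1032]
eef_rot: [0.769, 0.639, 0.001, 0.001]
force: [-3.1, 2.7, 10.8]
gripper_width: 0.0524
```

```bash
cat >> p.py <<'E'
def w(): print("M",observe()["wrist_torque"].round(2)); return st()
E
python3 -c "
from p import *
w()"
```

```text
M [0.33 0.3  0.04]
t 20.22 p [ 0.5197 -0.1043  0.1032] phi 79.41 tilt [0.0027 0.0003] F [-3.1  2.7 10.8] w 52.4 j [-0.2   0.16 -0.28  1.13  0.    1.56]
```

step_arm([
  [0,0,0,0,0,-3],
  [0,0,0,0,0,-3],
  [0,0,0,0,0,-3],
  [0,0,0,0,0,0],
])

```text
time_s: 20.55
tool_pos: [0.5208, -0.1047, 0.1033]
eef_rot: [0.717, 0.697, 0.002, 0.002]
force: [1.8, 0.1, 8.0]
gripper_width: 0.0525
```

```bash
python3 -c "
from p import *
w()"
```

```text
M [ 0.14 -0.44 -0.54]
t 20.55 p [ 0.5208 -0.1047  0.1033] phi 88.44 tilt [ 0.0047 -0.0003] F [1.8 0.1 8. ] w 52.5 j [-0.2   0.16 -0.28  1.12  0.    1.4 ]
```

step_arm([
  [0,0,0,0,0,-3],
  [0,0,0,0,0,-3],
  [0,0,0,0,0,-3],
  [0,0,0,0,0,0],
])

```text
time_s: 20.88
tool_pos: [0.5214, -0.1064, 0.1034]
eef_rot: [0.661, 0.751, 0.001, 0.003]
force: [3.0, -5.6, 6.0]
gripper_width: 0.0527
```

```bash
python3 -c "
from p import *
w()"
```

```text
M [-0.87 -0.84 -1.19]
t 20.88 p [ 0.5214 -0.1064  0.1034] phi 97.29 tilt [ 0.0058 -0.0036] F [ 3.  -5.6  6. ] w 52.7 j [-0.2   0.16 -0.28  1.12 -0.    1.24]
```

The torque has built to −1.2 N m at about 0.31 rad, which looks like the dead stop. Trying the other way.

step_arm([
  [0,0,0,0,0,4],
  [0,0,0,0,0,4],
  [0,0,0,0,0,4],
  [0,0,0,0,0,4],
  [0,0,0,0,0,0],
])

```text
time_s: 21.3
tool_pos: [0.52, -0.1054, 0.1033]
eef_rot: [0.759, 0.651, 0.001, 0.002]
force: [-1.2, -3.1, 9.2]
gripper_width: 0.0524
```

```bash
python3 -c "
from p import *
w()"
```

```text
M [-0.39  0.08 -0.04]
t 21.3 p [ 0.52   -0.1054  0.1033] phi 81.2 tilt [ 0.0032 -0.002 ] F [-1.2 -3.1  9.2] w 52.4 j [-0.2   0.16 -0.28  1.13 -0.    1.53]
```

step_arm([
  [0,0,0,0,0,4],
  [0,0,0,0,0,4],
  [0,0,0,0,0,4],
  [0,0,0,0,0,4],
  [0,0,0,0,0,4],
  [0,0,0,0,0,0],
])

```text
time_s: 21.8
tool_pos: [0.5198, -0.1052, 0.1032]
eef_rot: [0.861, 0.509, 0.001, 0.001]
force: [-1.2, -1.7, 9.7]
gripper_width: 0.0525
```

```bash
python3 -c "
from p import *
w()"
```

```text
M [-0.29  0.23 -0.03]
t 21.8 p [ 0.5198 -0.1052  0.1032] phi 61.21 tilt [ 0.003  -0.0016] F [-1.2 -1.7  9.7] w 52.5 j [-0.2   0.16 -0.28  1.13 -0.    1.87]
```

Turning this way the torque stays near zero, so the thread is left-handed. Continuing.

step_arm([
  [0,0,0,0,0,5],
  [0,0,0,0,0,5],
  [0,0,0,0,0,5],
  [0,0,0,0,0,5],
  [0,0,0,0,0,5],
  [0,0,0,0,0,5],
  [0,0,0,0,0,0],
])

```text
time_s: 22.38
tool_pos: [0.5188, -0.1045, 0.1032]
eef_rot: [0.963, 0.269, 0.001, 0.0]
force: [-5.3, 0.0, 11.8]
gripper_width: 0.0527
```

```bash
python3 -c "
from p import *
w()"
```

```text
M [ 0.27  0.99 -0.15]
t 22.38 p [ 0.5188 -0.1045  0.1032] phi 31.18 tilt [ 0.0012 -0.0001] F [-5.3  0.  11.8] w 52.7 j [-0.2   0.16 -0.28  1.13  0.    2.4 ]
```

step_arm([
  [0,0,0,0,0,4],
  [0,0,0,0,0,4],
  [0,0,0,0,0,4],
  [0,0,0,0,0,0],
])

```text
time_s: 22.72
tool_pos: [0.5183, -0.1039, 0.1032]
eef_rot: [0.986, 0.167, 0.0, -0.0]
force: [-7.3, 2.5, 14.6]
gripper_width: 0.0527
```

```bash
python3 -c "
from p import *
w()"
```

```text
M [ 0.7   1.35 -0.05]
t 22.72 p [ 0.5183 -0.1039  0.1032] phi 19.25 tilt [0.0004 0.001 ] F [-7.3  2.5 14.6] w 52.7 j [-0.2   0.16 -0.28  1.13  0.    2.61]
```

step_arm([
  [0,0,-3,0,0,0],
  [0,0,-3,0,0,0],
  [0,0,-3,0,0,0],
  [0,0,-3,0,0,0],
  [0,0,0,0,0,0],
])

```text
time_s: 23.13
tool_pos: [0.5186, -0.1044, 0.1131]
eef_rot: [0.986, 0.169, -0.0, -0.0]
force: [-3.1, 3.1, 2.0]
gripper_width: 0.0526
```

```bash
python3 -c "
from p import *
w()"
```

```text
M [0.55 0.87 0.06]
t 23.13 p [ 0.5186 -0.1044  0.1131] phi 19.4 tilt [-0.0011  0.0005] F [-3.1  3.1  2. ] w 52.6 j [-0.2   0.16 -0.26  1.15  0.    2.6 ]
```

Up 10 mm with no catch. Continuing the lift.

step_arm([
  [0,0,-5,0,0,0],
  [0,0,-8,0,0,0],
  [0,0,-10,0,0,0],
  [0,0,-15,0,0,0],
  [0,0,-15,0,0,0],
  [0,0,-15,0,0,0],
  [0,0,-12,0,0,0],
  [0,0,0,0,0,0],
])

```text
time_s: 23.8
tool_pos: [0.521, -0.1052, 0.1969]
eef_rot: [0.986, 0.168, 0.003, 0.001]
force: [0.0, 0.0, -0.7]
gripper_width: 0.0523
```

step_arm([
  [0,0,-8,0,0,0],
  [0,0,0,0,0,0],
  [0,0,0,0,0,0],
  [0,0,0,0,0,0],
])

```text
time_s: 24.13
tool_pos: [0.5189, -0.1046, 0.2003]
eef_rot: [0.986, 0.168, -0.0, -0.0]
force: [-0.7, -0.1, -1.5]
gripper_width: 0.0523
```

Run:
```python
from p import *
from h import *
w(); d=cam("side"); c=cam("top")
b=cv2.resize(d["image"][120:320,160:340,::-1],(480,533),interpolation=cv2.INTER_CUBIC); t=cv2.resize(c["image"][120:270,100:320,::-1],(320,218))
o=np.zeros((533,800,3),np.uint8); o[:,:480]=b; o[:218,480:]=t; cv2.imwrite("pics/e.png",o)
```

```text
M [0.03 0.05 0.02]
t 24.13 p [ 0.5189 -0.1046  0.2003] phi 19.4 tilt [-0.0008  0.0001] F [-0.7 -0.1 -1.5] w 52.3 j [-0.2   0.14 -0.1   1.34 -0.    2.6 ]
```

View pics/e.png

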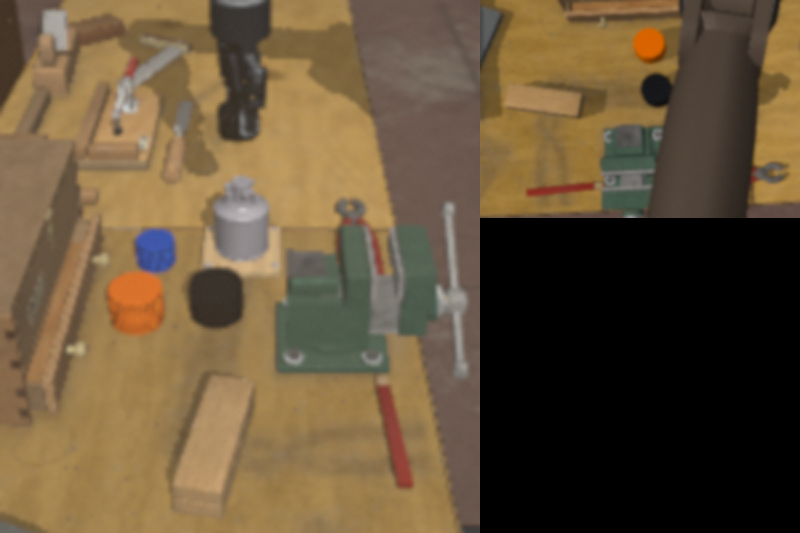

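The canister's neck is bare at (240,190) and the black cap hangs in the gripper at (238,122), 97 mm up. The stack at (215,440) looks flush, and the chisel, pincers and pencil are where they were. Handing in.

```bash
python3 -c "
from workcell import order
print(order.job_done())"
```

```text
the job is handed in; nothing more can be done
None
```

The job is done and handed in at about 24 s. The strips are stacked and released, and the cap is off the canister and held in the gripper.

- **Strips:** I laid strip_b on strip_a and squeezed both layers together to line up the widths. The side view then suggested the lower strip stuck out about 2 mm at one end, so I pushed both layers flush from the other end. My last check put the remaining offset at about 1 mm or less. That is near the limit of what the camera can resolve.
- **Cap:** Turning it counter-clockwise (seen from above) stopped it, with the torque rising to about 1.2 N m. Clockwise it turned freely, so the thread is left-handed. I turned it about 60° from its start and it lifted off without catching. It is held about 97 mm above where it sat.
- **Bystanders:** The chisel, pincers and pencil look untouched in the final picture.
- **Mishap:** Before the first lift I sent a move with the wrong sign. It pressed the fingertips on the desk, and the wrist force was 83 N at the end of that move. That is under the 120 N limit and it was corrected at once. I took the 40 N limit to apply only to the arm and gripper body, not the fingertips.
- **Checks that disagreed:** The fitted strip poses from the side camera, and from the top camera on the finished stack, did not agree with the gripper's own position. For the stack I relied on the gripper and the pictures instead.

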